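# Load two weight hangers with their slotted discs, slots opposed

## Robot

A 7-joint arm with a two-finger parallel gripper is mounted at the origin on a cart in front of the work surface, level with it; the furniture and walls round the work are solid. World frame = base frame: x ahead of the robot, y to its left, z up, the work surface at z = 0. Lengths are in mm, angles in rad, forces in N, time in s.
With the tool pointing down it reaches from about 425 to 800 mm from the base axis. Payload 8.3 kg.
Tool frame: the origin (TCP) lies on the centre line of the jaws, within the pads' length; the fingertips stand tips_ahead ahead of it and the grasp point (between the pads) lies 6 mm ahead of it (tips_ahead is the distance from the TCP to the fingertips, in mm); z points along the fingers, y is the line along which they close (so a half turn about z gives the same grasp; the last joint's range is limited). The gripper opens to 85 mm and grips with 20 to 120 N. Pads are 22 mm wide; open, the fingers measure 114 mm over their backs; the gripper's body (76 mm by 85 mm) begins 54 mm behind the grasp point. The pads swing forward as they close: fully open they stand 13 mm farther back than shut.
Start: joints at [-1.306, 0.383, 0.016, 1.37, -0.006, 1.388, -0.046], TCP at [201.175, 591.721, 256.279] pointing down, gripper open.
Joint ranges: [-2.95, 2.95], [-0.25, 2.06], [-1.52, 1.56], [0.18, 2.33], [-1.44, 4.58], [0.02, 2.06], [-3.01, 3.01]. Speed limits (rad/s): [2.39, 2.39, 3.01, 3.01, 3.14, 3.14, 3.14].

## Interface

Orientations are given as a rotation vector (axis times angle).
In Python, from bench import * gives the robot as it stands.
- The arm moves only by the shell command python3 -m handwheel 'ROWS' [FORCE]. ROWS is JSON, a list of rows, each an object of numbers: "tx", "ty", "tz": the shift along the tool's x, y, z each as a share of 0.2 m, from -1 to 1; "yaw": the turn about the tool's z as a share of 45 degrees, from -1 to 1; "claw": the opening, from 0 (shut) to 1 (fully open). A call has 1 to 8 rows; each row is the pose to reach, as a shift and turn from the pose commanded when the call began, along the tool's axes at that moment; what a row does not reach only later rows make up. A row lasts 1/12 s, in which the tool goes at most 41.7 mm and 7.16 degrees, less where a joint would pass 70% of its speed; a pose out of reach is approached as far as the arm can. A call with a number of a shift or a turn outside -1 to 1 is refused whole. A call with a gripper value outside its range is refused whole. The fingers move at their own pace and stop on an object; FORCE is the grip in N (left out, the last holds). Time passes only in rows, so rows that repeat a pose let the fingers close. It gives the time, the measured TCP pose, the force, the opening and the grip force at its end, in the units of the state.
- state(): the state, without advancing time (a new reading comes with each control period).
- capture(name): name is "scene" or "top" or "wrist"; returns the picture (384x512x3 uint8, blue, green, red); there is no depth.
- camera_model(name): a dict with "camera_matrix" (3x3 intrinsics, pixels), "dist" ([k1, k2, p1, p2, k3] as OpenCV has them; the pictures are not rectified), "extrinsics" (4x4, takes a point from world to camera coordinates); the wrist camera has in their place "hand_eye" (4x4, takes a point from camera to tool coordinates, whose origin is the TCP and whose axes are the flange's). Camera axes: x right, y down, z forward; pixel columns grow to the right and rows downward; lengths in mm; the calibration is good to about 2 mm. A picture is of the moment at which its call begins: read the wrist's pose just before it. camera_model takes no time and is no camera call.
- close_job(): hands the job in; it is judged then, once.
The state is a dict: "time_s": time; "qpos": joint angles; "qd": joint speeds; "joint_torque": joint torques, N m; "eef_pos": TCP position; "tcp_rot": TCP orientation; "ft_force": force on the tool from outside, world axes, zero at the start; "wrist_torque": the same for the moment, N m; "grip_width": finger opening in mm; "grasp_force": force on a finger pad.
Only numpy, scipy, OpenCV 4.12 (cv2) and the standard library are available. Lean on these libraries where they do the work, as an engineer would, in place of code of your own. Each camera call takes 0.05 s, during which the arm holds its last target. There are 200 camera calls.

## Task

Load the two standing weight hangers for the force check: every slotted brass disc goes on the hanger whose foot plate has the disc's own diameter, the thick disc at the bottom and the thin one on top of it, lying flat and centred with the rod in their slots. Turn them so that the two slots on each hanger point in opposite directions and no disc can slide off, and leave the parts dish and the tweezers where they are.

Things in the scene. Friction and masses are not known exactly. Their poses are not given: they have to be found in the camera images.
- large_thick: large thick slotted disc of plain brass, 56 mm in diameter, 20 mm thick, about 340 g, loose, lying flat. A slot 15 mm wide runs from its centre (rounded inner end, 7.5 mm radius about the centre) out through the rim on its +x side. Origin: disc centre, on the underside; z up. It can be pinched across the rim along its y axis, square to the slot
- large_thick_slot (a point): mouth of the slot of the large thick disc: middle of the slot at the rim, 28 mm from the disc's centre along its +x, at the top face
- large_thin: large thin slotted disc of plain brass, 56 mm in diameter, 12 mm thick, about 200 g, loose, lying flat. A slot 15 mm wide runs from its centre (rounded inner end, 7.5 mm radius about the centre) out through the rim on its +x side. Origin: disc centre, on the underside; z up. It can be pinched across the rim along its y axis, square to the slot
- large_thin_slot (a point): mouth of the slot of the large thin disc: middle of the slot at the rim, 28 mm from the disc's centre along its +x, at the top face
- large_hanger: large steel weight hanger, fixed upright on its round foot plate: 56 mm in diameter, 12 mm thick, with a 6 mm rod at its centre, its tapered tip 58 mm above the worktop. Origin: on the axis at worktop level; z up. It takes the two 56 mm discs, lowered over the rod tip; with both on, their undersides are 12 and 32 mm above the worktop
- small_thick: small thick slotted disc of plain brass, 38 mm in diameter, 20 mm thick, about 130 g, loose, lying flat. A slot 15 mm wide runs from its centre (rounded inner end, 7.5 mm radius about the centre) out through the rim on its +x side. Origin: disc centre, on the underside; z up. It can be pinched across the rim along its y axis, square to the slot
- small_thick_slot (a point): mouth of the slot of the small thick disc: middle of the slot at the rim, 19 mm from the disc's centre along its +x, at the top face
- small_thin: small thin slotted disc of plain brass, 38 mm in diameter, 12 mm thick, about 80 g, loose, lying flat. A slot 15 mm wide runs from its centre (rounded inner end, 7.5 mm radius about the centre) out through the rim on its +x side. Origin: disc centre, on the underside; z up. It can be pinched across the rim along its y axis, square to the slot
- small_thin_slot (a point): mouth of the slot of the small thin disc: middle of the slot at the rim, 19 mm from the disc's centre along its +x, at the top face
- small_hanger: small steel weight hanger, fixed upright on its round foot plate: 38 mm in diameter, 12 mm thick, with a 6 mm rod at its centre, its tapered tip 58 mm above the worktop. Origin: on the axis at worktop level; z up. It takes the two 38 mm discs, lowered over the rod tip; with both on, their undersides are 12 and 32 mm above the worktop
- parts_dish: bystander: small pale parts dish, 71 mm across, 17 mm high, standing on the worktop just in front of the balance; origin at the centre of its underside
- tweezers: bystander: steel tweezers, 132 mm long, lying on the worktop behind the work; origin at the centre of the underside
There are look-alikes about, which are no part of the job. Leave any blue look-alike of the small_thick alone.

How it is judged (in metres and radians):
At the end, for the whole second after the job is handed in: Each hanger holds its own discs, at rest, flat (0.08 rad), within 10 mm of the rod; undersides at 12 mm (thick) and 32 mm (thin), within 3 mm. The thin disc's slot mouth lies at least half a radius past the thick disc's centre, away from its slot. Dish and tweezers in place (horizontal distance between each of large_thick, large_thin and large_hanger below 0.01 m and z of large_thick in the frame of large_hanger between 0.009 and 0.015 m and angle between each of large_thick, large_thin, small_thick, small_thin's own z axis and vertical below 0.08 rad and linear speed of each of large_thick, large_thin, small_thick, small_thin below 0.02 m/s and angular speed of each of large_thick, large_thin, small_thick, small_thin below 0.2 rad/s and z of large_thin in the frame of large_hanger between 0.029 and 0.035 m and x of large_thin_slot in the frame of large_thick below -0.014 m and horizontal distance between each of small_thick, small_thin and small_hanger below 0.01 m and z of small_thick in the frame of small_hanger between 0.009 and 0.015 m and z of small_thin in the frame of small_hanger between 0.029 and 0.035 m and x of small_thin_slot in the frame of small_thick below -0.0095 m); the robot touches nothing.
It fails at once if the parts dish moved by more than 30 mm (distance of parts_dish from where it was at the start of the episode above 0.03 m).
It fails at once if the tweezers moved by more than 30 mm (distance of tweezers from where it was at the start of the episode above 0.03 m).
It also fails if it takes over 99 s, if anything falls off the work surface, if the arm or the gripper's body presses on something with over 40 N, if the wrist force passes 120 N, or if a joint passes its speed limit or range.

## Working session

There is one attempt and no reset: what is moved stays moved. The work goes in short steps, Python scripts to look and compute and a shell command to move; the robot and the scene stay as the last step left them, time stands still between calls to the robot, and variables do not carry over. Pictures are saved under pics/ and viewed, at most 14 in all, crops included, and the job is handed in when it is done.

```bash
ls; mkdir -p pics
python3 - <<'E'
from bench import *
import cv2
for n in("top","scene"):
    cv2.imwrite(f"pics/{n}0.png",capture(n)); m=camera_model(n); print(n,m)
cv2.imwrite("pics/wrist0.png",capture("wrist"));print(camera_model("wrist"))
print(state())
E
```

```text
pics
top {'camera_matrix': array([[411.75554433,   0.        , 259.7713596 ],
       [  0.        , 411.75554433, 186.69137857],
       [  0.        ,   0.        ,   1.        ]]), 'dist': array([0.04276617, 0.        , 0.        , 0.        , 0.        ]), 'extrinsics': array([[ 9.11641652e-02, -9.95835774e-01, -4.54660011e-04,
        -1.71298684e+02],
       [-9.69228337e-01, -8.86235248e-02, -2.29656921e-01,
         5.95250702e+02],
       [ 2.28660284e-01,  2.13771509e-02, -9.73271541e-01,
         9.19980958e+02],
       [ 0.00000000e+00,  0.00000000e+00,  0.00000000e+00,
         1.00000000e+00]])}
scene {'camera_matrix': array([[387.68444004,   0.        , 260.41457054],
       [  0.        , 387.68444004, 190.97479781],
       [  0.        ,   0.        ,   1.        ]]), 'dist': array([-0.02910203,  0.        ,  0.        ,  0.        ,  0.        ]), 'extrinsics': array([[-8.42530606e-01, -5.38563917e-01, -9.54384217e-03,
         4.23906911e+02],
       [-4.14180438e-01,  6.59069282e-01, -6.27759704e-01,
         3.59085110e+02],
       [ 3.44378779e-01, -5.24953891e-01
[... 774 characters left out ...]
1.30588881,  0.38405997,  0.01639894,  1.37090044, -0.00630135,
        1.38821544, -0.04649849]), 'qd': array([ 1.10253447e-04, -2.58854264e-03,  1.35772799e-03, -3.86312230e-03,
        4.25771247e-04,  1.39986805e-05,  6.31327155e-04]), 'joint_torque': array([ 1.87960031e-03, -6.28149176e+01,  8.45645964e-01, -3.72170484e+01,
        1.67178997e-02,  1.09309822e-02, -1.40810619e-05]), 'eef_pos': array([201.08965258, 591.39383347, 255.50499821]), 'tcp_rot': array([-5.12511504e-01, -3.09927200e+00,  2.38194116e-03]), 'ft_force': array([-0.27811709, -0.32930205,  0.36897437]), 'wrist_torque': array([-0.07237223,  0.05967507,  0.00675872]), 'grasp_force': 0.0, 'grip_width': 85.25889064766372}
```

View pics/top0.png

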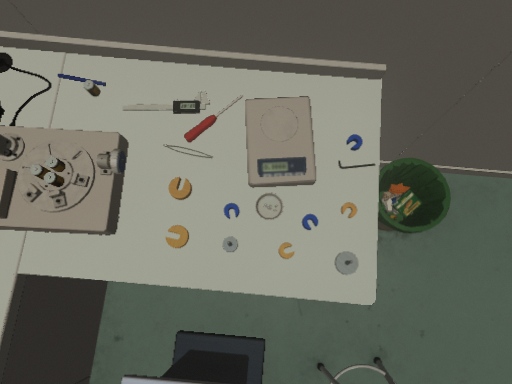

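View pics/scene0.png

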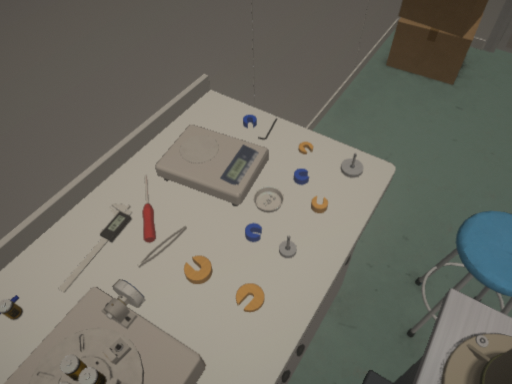

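```bash
cat > h.py <<'E'
from bench import *
import cv2, numpy as np
from scipy.spatial.transform import Rotation as R
def ext(n,s=None):
    m=camera_model(n); K=m["camera_matrix"]; d=m["dist"]
    if n=="wrist":
        s=s or state(); T=np.eye(4); T[:3,:3]=R.from_rotvec(s["tcp_rot"]).as_matrix(); T[:3,3]=s["eef_pos"]
        return K,d,np.linalg.inv(T@m["hand_eye"])
    return K,d,m["extrinsics"]
def ray(cam,p):
    K,d,E=cam; u=cv2.undistortPoints(np.float64(p).reshape(-1,1,2),K,d).reshape(-1,2)
    D=np.c_[u,np.ones(len(u))]@E[:3,:3]; return -E[:3,:3].T@E[:3,3], D/np.linalg.norm(D,axis=1)[:,None]
def plane(cam,p,z):
    c,D=ray(cam,p); return c+D*((z-c[2])/D[:,2])[:,None]
def tri(c1,p1,c2,p2):
    a,A=ray(c1,p1); b,B=ray(c2,p2); out=[]
    for x,y in zip(A,B):
        t=np.linalg.lstsq(np.c_[x,-y],b-a,rcond=None)[0]; P,Q=a+t[0]*x,b+t[1]*y
        out.append(np.r_[(P+Q)/2,np.linalg.norm(P-Q)])
    return np.array(out)
def proj(cam,P):
    K,d,E=cam; return cv2.projectPoints(np.float64(P).reshape(-1,1,3),cv2.Rodrigues(E[:3,:3])[0],E[:3,3],K,d)[0].reshape(-1,2)
def brass(im,amin=60):
    h=cv2.cvtColor(im,cv2.COLOR_BGR2HSV); m=cv2.inRange(h,(8,110,70),(28,255,255))
    cs=cv2.findContours(m,cv2.RETR_EXTERNAL,cv2.CHAIN_APPROX_NONE)[0]
    return m,[c for c in cs if cv2.contourArea(c)>amin]
E
python3 - <<'E'
from h import *
import bench; print([x for x in dir(bench) if x[0]!='_'], state().keys())
for n in("top","scene"):
    im=cv2.imread(f"pics/{n}0.png"); cam=ext(n); m,cs=brass(im)
    for c in cs:
        h=cv2.convexHull(c); M=cv2.moments(h); hc=np.r_[M['m10'],M['m01']]/M['m00']
        M=cv2.moments(c); cc=np.r_[M['m10'],M['m01']]/M['m00']
        P=plane(cam,[hc,cc],10); v=P[0]-P[1]; print(n,hc.round(1),cv2.contourArea(h),P[0].round(1),"slot deg",np.degrees(np.arctan2(v[1],v[0])).round())
cam=ext("top"); print("hangers/blue/dish/tweez",plane(cam,[[230,244],[347,263],[232,211],[310,222],[354,142],[269,207],[165,145],[212,157]],10).round(0))
E
```

```text
['MotionError', 'camera_model', 'capture', 'close_job', 'state', 'tips_ahead'] dict_keys(['time_s', 'qpos', 'qd', 'joint_torque', 'eef_pos', 'tcp_rot', 'ft_force', 'wrist_torque', 'grasp_force', 'grip_width'])
top [286.  250.2] 158.0 [ 468.4 -193.8   10. ] slot deg -67.0
top [176.9 236.2] 369.0 [478.3  77.7  10. ] slot deg 80.0
top [348.9 209.6] 144.5 [ 583.9 -343.4   10. ] slot deg 153.0
top [410.2 206. ] 123.5 [ 607.1 -495.2   10. ] slot deg -31.0
top [398.2 188.3] 161.5 [ 650.1 -465.    10. ] slot deg -27.0
top [179.5 187.7] 356.5 [601.   88.1  10. ] slot deg -6.0
scene [249.6 297. ] 582.5 [477.8  78.5  10. ] slot deg 82.0
scene [197.8 269.2] 555.0 [600.8  85.3  10. ] slot deg -18.0
scene [319.2 204.1] 181.0 [ 467.3 -195.8   10. ] slot deg -67.0
scene [305.1 147.1] 107.0 [ 583.5 -342.5   10. ] slot deg 148.0
scene [415.5  56.8] 1430.5 [ 475.7 -909.7   10. ] slot deg -178.0
scene [424.5  27. ] 315.0 [  510.4 -1118.7    10. ] slot deg 162.0
scene [471.2  30.6] 154.5 [  360.  -1185.8    10. ] slot deg -98.0
hangers/blue/dish/tweez [[ 471.  -55.   10.]
 [ 451. -344.   10.]
 [ 553.  -51.   10.]
 [ 544. -248.   10.]
 [ 764. -349.   10.]
 [ 572. -143.   10.]
 [ 711.  141.   10.]
 [ 690.   15.   10.]]
```

View pics/wrist0.png

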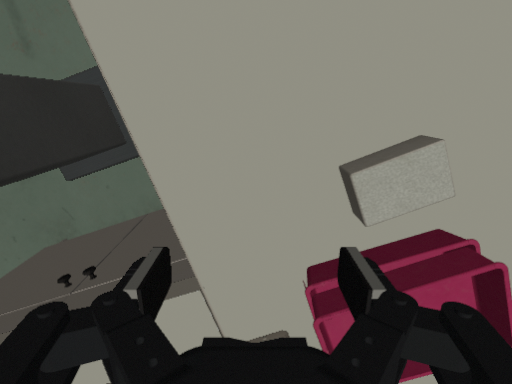

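The top and scene views show the two large discs at about (478,78) and (601,88), the small ones at (468,-194) and (584,-343), the small hanger near (471,-55) and the large hanger near (451,-344). The wrist view shows only the foam block and the red tray off to the left. Next I move over the large discs.

```bash
python3 -c "
from bench import *; print(tips_ahead, tips_ahead() if callable(tips_ahead) else '')"
python3 -m handwheel '[{"tx":-1,"ty":-0.77,"claw":1},{"tx":-1,"ty":-0.77,"claw":1},{"tx":-1,"ty":-0.77,"claw":1},{"tx":-1,"ty":-0.77,"claw":1},{"tx":-1,"ty":-0.77,"claw":1},{"tx":-1,"ty":-0.77,"claw":1},{"tx":-1,"ty":-0.77,"claw":1}]'
python3 -m handwheel '[{"tx":-1,"ty":-0.77,"claw":1},{"tx":-1,"ty":-0.77,"claw":1},{"tx":-1,"ty":-0.77,"claw":1},{"tx":-1,"ty":-0.77,"claw":1},{"tx":-1,"ty":-0.77,"claw":1},{"tx":-1,"ty":-0.77,"claw":1},{"tx":-1,"ty":-0.77,"claw":1}]'
python3 -m handwheel '[{"tx":-0.43,"ty":-0.34,"claw":1},{"tx":-0.43,"ty":-0.34,"claw":1},{"tx":-0.43,"ty":-0.34,"claw":1},{"tx":-0.43,"ty":-0.34,"claw":1},{"tx":-0.43,"ty":-0.34,"claw":1},{"tx":-0.43,"ty":-0.34,"claw":1}]'
python3 - <<'E'
from h import *
s=state(); im=capture("wrist"); cv2.imwrite("pics/w1.png",im); print(s)
E
```

```text
25.0 
{'time_s': 0.15, 'qpos': array([-1.30588881,  0.38405997,  0.01639894,  1.37090044, -0.00630135,
        1.38821544, -0.04649849]), 'qd': array([ 1.10253447e-04, -2.58854264e-03,  1.35772799e-03, -3.86312230e-03,
        4.25771247e-04,  1.39986805e-05,  6.31327155e-04]), 'joint_torque': array([ 1.87960031e-03, -6.28149176e+01,  8.45645964e-01, -3.72170484e+01,
        1.67178997e-02,  1.09309822e-02, -1.40810619e-05]), 'eef_pos': array([201.08965258, 591.39383347, 255.50499821]), 'tcp_rot': array([-5.12511504e-01, -3.09927200e+00,  2.38194116e-03]), 'ft_force': array([-0.27811709, -0.32930205,  0.36897437]), 'wrist_torque': array([-0.07237223,  0.05967507,  0.00675872]), 'grasp_force': 0.0, 'grip_width': 85.25889064766372}validation failed for argument at $[0]...
validation failed for argument at $[0]...
validation failed for argument at $[0]...
```

View pics/w1.png

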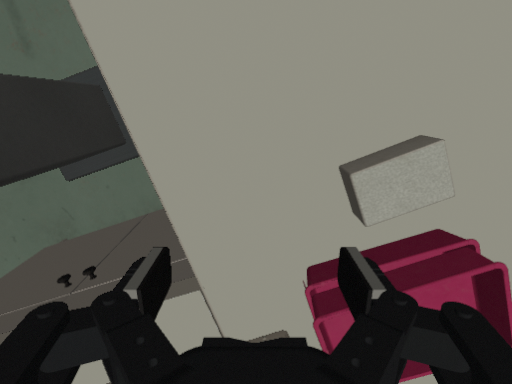

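The wrist view is unchanged because the rows were refused; I'll supply all five keys.

```bash
python3 -m handwheel '[{"tx":-1,"ty":-0.77,"tz":0,"yaw":0,"claw":1},{"tx":-1,"ty":-0.77,"tz":0,"yaw":0,"claw":1},{"tx":-1,"ty":-0.77,"tz":0,"yaw":0,"claw":1},{"tx":-1,"ty":-0.77,"tz":0,"yaw":0,"claw":1},{"tx":-1,"ty":-0.77,"tz":0,"yaw":0,"claw":1},{"tx":-1,"ty":-0.77,"tz":0,"yaw":0,"claw":1},{"tx":-1,"ty":-0.77,"tz":0,"yaw":0,"claw":1}]'
```

```text
time_s: 0.78
eef_pos: [346.9, 373.9, 256.7]
tcp_rot: [0.53, 3.094, -0.003]
ft_force: [1.6, 0.2, 0.1]
grip_width: 85.5
grasp_force: 0.0
```

```bash
python3 -m handwheel '[{"tx":-1,"ty":-0.77,"tz":0,"yaw":0,"claw":1},{"tx":-1,"ty":-0.77,"tz":0,"yaw":0,"claw":1},{"tx":-1,"ty":-0.77,"tz":0,"yaw":0,"claw":1},{"tx":-1,"ty":-0.77,"tz":0,"yaw":0,"claw":1},{"tx":-1,"ty":-0.77,"tz":0,"yaw":0,"claw":1},{"tx":-1,"ty":-0.77,"tz":0,"yaw":0,"claw":1},{"tx":-1,"ty":-0.77,"tz":0,"yaw":0,"claw":1}]'
python3 -m handwheel '[{"tx":-0.43,"ty":-0.34,"tz":0,"yaw":-0.5,"claw":1},{"tx":-0.43,"ty":-0.34,"tz":0,"yaw":-0.5,"claw":1},{"tx":-0.43,"ty":-0.34,"tz":0,"yaw":-0.5,"claw":1},{"tx":-0.43,"ty":-0.34,"tz":0,"yaw":-0.5,"claw":1},{"tx":-0.43,"ty":-0.34,"tz":0,"yaw":-0.5,"claw":1}]'
python3 - <<'E'
from h import *
s=state(); im=capture("wrist"); cv2.imwrite("pics/w2.png",im); print(s["eef_pos"],s["tcp_rot"],s["qpos"])
np.save("w2.npy",s,allow_pickle=True)
E
```

```text
time_s: 1.37
eef_pos: [484.5, 162.8, 256.7]
tcp_rot: [0.53, 3.094, -0.004]
ft_force: [-0.8, -1.3, 0.4]
grip_width: 85.2
grasp_force: 0.0
time_s: 1.78
eef_pos: [541.1, 76.5, 256.0]
tcp_rot: [0.099, -3.14, 0.002]
ft_force: [0.1, 0.5, 0.1]
grip_width: 85.4
grasp_force: 0.0
[541.06839985  76.48159615 256.02565412] [ 9.87728479e-02 -3.13980020e+00  2.10377013e-03] [-0.54312747  0.2187137   0.40844263  1.6053383  -0.08737817  1.33628302
  1.51067754]
```

View pics/w2.png

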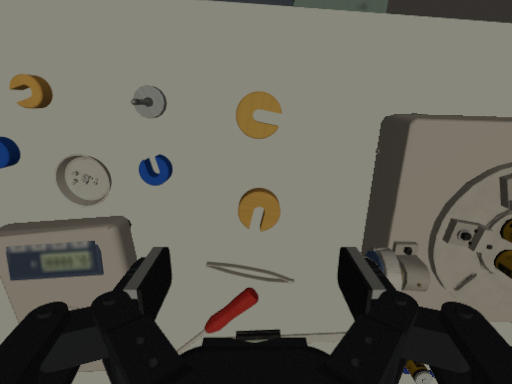

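The wrist view shows the two large discs at px (259,115), its slot facing right, and (259,210), its slot facing down. The small hanger is at (149,101), with a blue disc at (155,169) and the tweezers at (250,271). I'll go lower for a two-view height measurement.

```bash
python3 -m handwheel '[{"tx":0,"ty":-0.03,"tz":0.2,"yaw":0,"claw":1},{"tx":0,"ty":-0.03,"tz":0.4,"yaw":0,"claw":1},{"tx":0,"ty":-0.03,"tz":0.6,"yaw":0,"claw":1},{"tx":0,"ty":-0.03,"tz":0.63,"yaw":0,"claw":1},{"tx":0,"ty":-0.03,"tz":0.63,"yaw":0,"claw":1},{"tx":0,"ty":-0.03,"tz":0.63,"yaw":0,"claw":1}]'
cat > look.py <<'E'
import sys; from h import *
s=state(); im=capture("wrist"); cv2.imwrite(f"pics/{sys.argv[1]}.png",im); np.save(f"{sys.argv[1]}.npy",s,allow_pickle=True); print(s["eef_pos"].round(1))
E
python3 look.py v1
python3 -m handwheel '[{"tx":-0.2,"ty":0,"tz":0,"yaw":0,"claw":1},{"tx":-0.4,"ty":0,"tz":0,"yaw":0,"claw":1},{"tx":-0.4,"ty":0,"tz":0,"yaw":0,"claw":1},{"tx":-0.4,"ty":0,"tz":0,"yaw":0,"claw":1}]'
python3 look.py v2
python3 - <<'E'
from h import *
a,b=cv2.imread("pics/v1.png"),cv2.imread("pics/v2.png")
cv2.imwrite("pics/v12.png",np.hstack([a[:330,130:390],b[:330,130:390]]))
for n in("v1","v2"):
    im=cv2.imread(f"pics/{n}.png"); m,cs=brass(im,400)
    for c in cs: print(n,cv2.boundingRect(c),cv2.contourArea(c),np.percentile(cv2.cvtColor(im,cv2.COLOR_BGR2HSV)[m>0][:,2],[2,10,30,50,90]))
E
```

```text
time_s: 2.33
eef_pos: [541.1, 74.6, 131.8]
tcp_rot: [-0.103, 3.139, 0.001]
ft_force: [0.2, 0.7, 0.8]
grip_width: 85.2
grasp_force: 0.0
[541.1  74.6 131.8]
time_s: 2.72
eef_pos: [623.0, 79.0, 131.9]
tcp_rot: [-0.102, 3.137, -0.001]
ft_force: [0.4, -0.0, -0.6]
grip_width: 85.4
grasp_force: 0.0
[623.   79.  131.9]
v1 (232, 225, 61, 62) 2248.5 [ 75. 118. 126. 127. 130.]
v1 (229, 85, 68, 71) 2937.5 [ 75. 118. 126. 127. 130.]
v2 (231, 136, 67, 68) 2776.5 [ 84. 120. 125. 127. 130.]
v2 (227, 0, 71, 47) 1942.0 [ 84. 120. 125. 127. 130.]
```

View pics/v12.png

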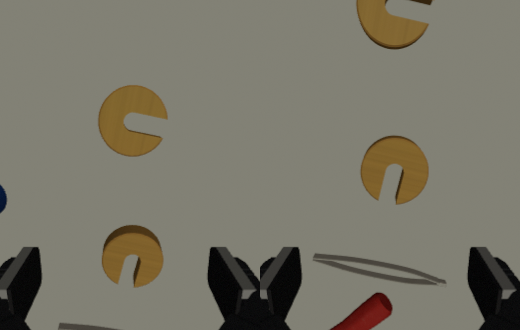

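The crops (offset 130 px) show disc A at about (133,121) left with its slot to the right, and disc B at (132,256) left and (394,170) right with its slot downward. The sides are darker than the top faces, so I can segment the top face by brightness.

```bash
cat >> h.py <<'E'
def tops(im,vmin=112,amin=150,lo=(8,100),hi=(28,255)):
    h=cv2.cvtColor(im,cv2.COLOR_BGR2HSV); m=cv2.inRange(h,(lo[0],lo[1],vmin),(hi[0],hi[1],255))
    out=[]
    for c in cv2.findContours(m,cv2.RETR_EXTERNAL,cv2.CHAIN_APPROX_NONE)[0]:
        x,y,w,hh=cv2.boundingRect(c)
        if cv2.contourArea(c)<amin or y==0 or x==0: continue
        out.append((cv2.fitEllipse(cv2.convexHull(c)),c))
    return out
def faces(n,zs=(12,20),cam=None,**k):
    cam=cam or ext("wrist",np.load(n+".npy",allow_pickle=True).item()); r=[]
    for e,c in tops(cv2.imread(f"pics/{n}.png"),**k):
        for z in zs:
            P=plane(cam,c.reshape(-1,2),z)[:,:2]; (cx,cy),rr=cv2.minEnclosingCircle(np.float32(P))
            M=cv2.moments(c); g=plane(cam,[[M['m10']/M['m00'],M['m01']/M['m00']]],z)[0,:2]; v=np.r_[cx,cy]-g
            print(n,np.round(e[0],1),"z",z,"centre",round(cx,1),round(cy,1),"diam",round(2*rr+1*z*0,1),"slot",np.degrees(np.arctan2(v[1],v[0])).round(1))
        r.append(e[0])
    return cam,r
E
python3 - <<'E'
from h import *
c1,r1=faces("v1"); c2,r2=faces("v2"); c3,r3=faces("w2",vmin=100)
for p,q in[(p,q) for p in r1 for q in r2]: print("v1v2",np.round(p),tri(c1,[p],c2,[q]).round(1))
for p in r1:
    for q in r3: 
        t=tri(c1,[p],c3,[q])[0]
        if t[3]<6: print("v1w2",np.round(p),t.round(1))
E
```

```text
v1 [262.2 259.8] z 12 centre 603.7 86.3 diam 57.3 slot -10.2
v1 [262.2 259.8] z 20 centre 598.9 85.8 diam 55.4 slot -10.2
v1 [262.5 120. ] z 12 centre 477.1 77.5 diam 55.7 slot 55.3
v1 [262.5 120. ] z 20 centre 476.7 77.2 diam 53.9 slot 55.3
v2 [264.4 170.7] z 12 centre 600.8 86.2 diam 57.5 slot -9.2
v2 [264.4 170.7] z 20 centre 598.9 85.8 diam 55.6 slot -9.2
w2 [258.8 210.7] z 12 centre 601.6 86.5 diam 57.1 slot -4.6
w2 [258.8 210.7] z 20 centre 598.6 86.2 diam 55.9 slot -4.6
w2 [258.5 114.6] z 12 centre 477.0 77.5 diam 55.4 slot 68.5
w2 [258.5 114.6] z 20 centre 476.7 77.4 diam 54.2 slot 68.5
w2 [25.8 90.4] z 12 centre 466.0 -200.9 diam 39.1 slot -60.0
w2 [25.8 90.4] z 20 centre 465.9 -194.9 diam 38.2 slot -60.0
v1v2 [262. 260.] [[5.977e+02 8.580e+01 2.070e+01 1.000e-01]]
v1v2 [262. 120.] [[438.7  53.  711.9   4.1]]
v1w2 [262. 260.] [5.974e+02 8.580e+01 2.120e+01 2.000e-01]
v1w2 [262. 260.] [468.3  72.2 241.8   3.7]
v1w2 [262. 120.] [ 4.769e+02  7.780e+01 -3.800e+00  1.000e-01]
```

B measures thick: top face at 20 mm, 55.5 mm across, centre (598.7, 85.8), slot at -9.5°. A is thin: 55.7 mm across at z=12, centre (477, 77.5). B goes first.

```bash
python3 -m handwheel '[{"tx":0.119,"ty":0.042,"tz":0,"yaw":0.15,"claw":1},{"tx":0.119,"ty":0.042,"tz":0,"yaw":0.29,"claw":1},{"tx":0.119,"ty":0.042,"tz":0.15,"yaw":0.29,"claw":1},{"tx":0.119,"ty":0.042,"tz":0.3,"yaw":0.29,"claw":1},{"tx":0.119,"ty":0.042,"tz":0.45,"yaw":0.29,"claw":1},{"tx":0.119,"ty":0.042,"tz":0.55,"yaw":0.29,"claw":1},{"tx":0.119,"ty":0.042,"tz":0.55,"yaw":0.29,"claw":1},{"tx":0.119,"ty":0.042,"tz":0.55,"yaw":0.29,"claw":1}]'
python3 -m handwheel '[{"tx":0,"ty":0,"tz":0,"yaw":0,"claw":0.5},{"tx":0,"ty":0,"tz":0,"yaw":0,"claw":0.5},{"tx":0,"ty":0,"tz":0,"yaw":0,"claw":0.5},{"tx":0,"ty":0,"tz":0,"yaw":0,"claw":0.5},{"tx":0,"ty":0,"tz":0,"yaw":0,"claw":0.5},{"tx":0,"ty":0,"tz":0,"yaw":0,"claw":0.5}]' 60
```

```text
time_s: 3.43
eef_pos: [595.7, 85.6, 21.5]
tcp_rot: [-0.256, -3.131, -0.001]
ft_force: [0.6, -0.0, -0.3]
grip_width: 85.5
grasp_force: 0.0
time_s: 3.93
eef_pos: [597.6, 85.8, 23.1]
tcp_rot: [0.255, 3.128, 0.003]
ft_force: [-3.8, 0.1, 10.7]
grip_width: 54.3
grasp_force: 62.2
```

```bash
python3 -m handwheel '[{"tx":0,"ty":0,"tz":-0.15,"yaw":0,"claw":0.5},{"tx":0,"ty":0,"tz":-0.35,"yaw":0,"claw":0.5},{"tx":0,"ty":0,"tz":-0.55,"yaw":0,"claw":0.5},{"tx":0,"ty":0,"tz":-0.55,"yaw":0,"claw":0.5}]'
python3 look.py g1
python3 -m handwheel '[{"tx":0,"ty":-0.15,"tz":0,"yaw":0,"claw":0.5},{"tx":0,"ty":-0.35,"tz":0,"yaw":0,"claw":0.5},{"tx":0,"ty":-0.55,"tz":0,"yaw":0,"claw":0.5},{"tx":0,"ty":-0.75,"tz":0,"yaw":0,"claw":0.5},{"tx":0,"ty":-0.95,"tz":0,"yaw":0,"claw":0.5},{"tx":0,"ty":-1,"tz":0,"yaw":0,"claw":0.5}]'
python3 -m handwheel '[{"tx":0,"ty":-0.2,"tz":0,"yaw":0,"claw":0.5},{"tx":0,"ty":-0.4,"tz":0,"yaw":0,"claw":0.5},{"tx":0,"ty":-0.6,"tz":0,"yaw":0,"claw":0.5},{"tx":0,"ty":-0.8,"tz":0,"yaw":0,"claw":0.5},{"tx":0,"ty":-1,"tz":0,"yaw":0,"claw":0.5},{"tx":0,"ty":-1,"tz":0,"yaw":0,"claw":0.5}]'
python3 -m handwheel '[{"tx":-0.03,"ty":-0.12,"tz":0,"yaw":0,"claw":0.5},{"tx":-0.03,"ty":-0.24,"tz":0,"yaw":0,"claw":0.5},{"tx":-0.03,"ty":-0.24,"tz":0,"yaw":0,"claw":0.5},{"tx":-0.03,"ty":-0.24,"tz":0,"yaw":0,"claw":0.5}]'
python3 look.py g2
python3 -c "
import cv2,numpy as np
cv2.imwrite('pics/g12.png',np.hstack([cv2.imread('pics/g1.png')[:,100:410],cv2.imread('pics/g2.png')[:,60:460]]))"
```

```text
time_s: 4.27
eef_pos: [600.8, 85.4, 139.8]
tcp_rot: [0.256, 3.118, 0.006]
ft_force: [2.4, -0.5, -1.9]
grip_width: 54.0
grasp_force: 66.8
[600.8  85.4 139.8]
time_s: 4.82
eef_pos: [560.6, -120.9, 129.8]
tcp_rot: [-0.27, -3.128, 0.007]
ft_force: [-1.1, -1.4, -4.0]
grip_width: 53.9
grasp_force: 66.7
time_s: 5.32
eef_pos: [525.8, -320.0, 130.0]
tcp_rot: [-0.275, -3.127, 0.01]
ft_force: [-3.1, -1.4, -2.8]
grip_width: 54.0
grasp_force: 66.7
time_s: 5.65
eef_pos: [527.8, -359.3, 129.2]
tcp_rot: [-0.261, -3.129, 0.001]
ft_force: [0.4, 0.3, -4.8]
grip_width: 53.9
grasp_force: 66.7
[ 527.8 -359.3  129.2]
```

View pics/g12.png

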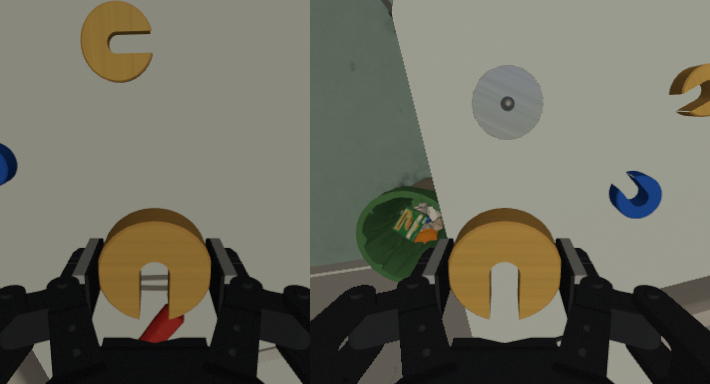

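In the left half (before the carry), disc B is held flat between the pads at (154,265), with disc A at (118,42). The right half shows the large hanger at full-image (257,103), its rod dot in the middle of the plate, B still held level, and the small disc S2 at the right. I'll take a second view closer to the hanger.

```bash
python3 -m handwheel '[{"tx":0.2,"ty":0,"tz":0,"yaw":0,"claw":0.5},{"tx":0.2,"ty":0,"tz":0,"yaw":0,"claw":0.5},{"tx":0.2,"ty":0,"tz":0,"yaw":0,"claw":0.5},{"tx":0.2,"ty":0,"tz":0,"yaw":0,"claw":0.5}]'
python3 look.py g3
cat >> h.py <<'E'
def hanger(im,box):
    """plate ellipse centre and dark rod-tip centroid inside box x0,y0,x1,y1 (plate: grey-bluish; rod: dark)"""
    x0,y0,x1,y1=box; h=cv2.cvtColor(im[y0:y1,x0:x1],cv2.COLOR_BGR2HSV); b=im[y0:y1,x0:x1].astype(int)
    warm=b[...,2]-b[...,0]
    m=np.uint8(((warm<4)|(h[...,2]<95))*255); m=cv2.morphologyEx(m,cv2.MORPH_CLOSE,np.ones((5,5),np.uint8))
    c=max(cv2.findContours(m,cv2.RETR_EXTERNAL,cv2.CHAIN_APPROX_NONE)[0],key=cv2.contourArea)
    e=cv2.fitEllipse(c)
    g=cv2.inRange(h[...,2],0,95); c2=max(cv2.findContours(g,cv2.RETR_EXTERNAL,cv2.CHAIN_APPROX_NONE)[0],key=cv2.contourArea); r=cv2.boundingRect(c2)
    M=cv2.moments(c2); return np.r_[x0,y0]+e[0],e[1],np.r_[x0+M['m10']/max(M['m00'],1),y0+M['m01']/max(M['m00'],1)],(x0+r[0],y0+r[1],r[2],r[3])
E
python3 - <<'E'
from h import *
for n,b in(("g2",(205,55,305,150)),("g3",(205,100,305,205))):
    im=cv2.imread(f"pics/{n}.png"); s=np.load(n+".npy",allow_pickle=True).item(); cam=ext("wrist",s); r=hanger(im,b)
    print(n,r); print("plate@12",plane(cam,[r[0]],12).round(1),"rod@58",plane(cam,[r[2]],58).round(1), im[100,240],im[103,258],im[60,210])
    z=s["eef_pos"][2]-3.1
    _,q=faces(n,zs=(z,),cam=cam,vmin=112,amin=3000)
    c=plane(cam,q,z)[0]; Rm=R.from_rotvec(s["tcp_rot"]).as_matrix(); print("held in tool",(Rm.T@(c-s["eef_pos"])).round(1), s["tcp_rot"].round(3))
    if n=="g2": cA,A=cam,r
    else: print("tri plate",tri(cA,[A[0]],cam,[r[0]]).round(1),"rod",tri(cA,[A[2]],cam,[r[2]]).round(1))
cv2.imwrite("pics/g3c.png",cv2.resize(cv2.imread("pics/g3.png")[80:340,150:370],None,fx=2,fy=2))
E
```

```text
time_s: 6.03
eef_pos: [490.5, -349.7, 130.2]
tcp_rot: [0.253, 3.131, 0.002]
ft_force: [0.6, 0.2, -3.6]
grip_width: 53.5
grasp_force: 66.7
[ 490.5 -349.7  130.2]
g2 (array([257.59454346,  99.6103096 ]), (66.72280883789062, 69.04619598388672), array([257.19030733, 103.37352246]), (251, 96, 14, 15))
plate@12 [[ 448.6 -343.3   12. ]] rod@58 [[ 451.3 -344.4   58. ]] [124 128 124] [124 127 124] [143 156 154]
g2 [254.5 270.5] z 126.10982704355385 centre 529.0 -359.2 diam 55.9 slot -9.4
held in tool [0.5 0.2 3.1] [-2.610e-01 -3.129e+00  1.000e-03]
g3 (array([255.14442062, 137.87480927]), (44.57663345336914, 48.67660140991211), array([252.95405405, 155.24774775]), (247, 146, 13, 21))
plate@12 [[ 440.5 -340.6   12. ]] rod@58 [[ 446.3 -343.2   58. ]] [141 153 152] [140 153 152] [140 153 151]
g3 [254.4 270.5] z 127.05798097737721 centre 491.7 -349.7 diam 55.9 slot -9.4
held in tool [0.5 0.2 3.1] [2.530e-01 3.131e+00 2.000e-03]
tri plate [[ 448.  -342.   -55.1    0.9]] rod [[ 4.513e+02 -3.441e+02  2.870e+01  1.000e-01]]
```

View pics/g3c.png

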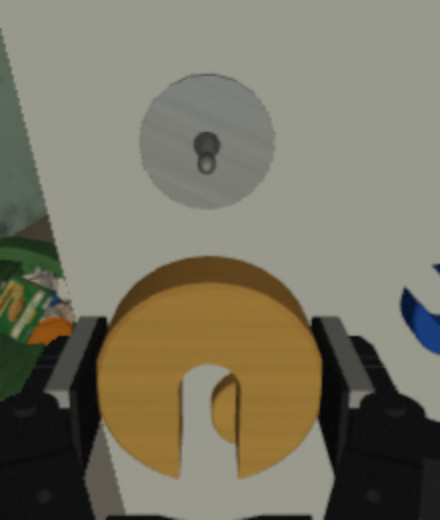

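The crop shows the large hanger plate centred at about full-image (253.5,150.5) and the rod tip at (253.2,161.5). My plate mask was clipped, so I use these points.

Run:
```python
from h import *
cs=[ext("wrist",np.load(n+".npy",allow_pickle=True).item()) for n in("g2","g3")]
pl=[[257.5,102.5],[253.5,150.5]]; tp=[[257.5,103.5],[253.2,161.5]]
for c,p,t in zip(cs,pl,tp): print(plane(c,[p],12).round(1),plane(c,[t],58).round(1))
print(tri(cs[0],pl[:1],cs[1],pl[1:]).round(1),tri(cs[0],tp[:1],cs[1],tp[1:]).round(1))
s=np.load("g3.npy",allow_pickle=True).item(); Rm=R.from_rotvec(s["tcp_rot"]).as_matrix(); print(Rm.round(3))
t=np.r_[451.3,-344.2,60]; print("shift tool",((Rm.T@(t-s["eef_pos"]))-np.r_[.5,.2,0]).round(1))
```

```text
[[ 450.8 -343.7   12. ]] [[ 451.4 -344.3   58. ]]
[[ 450.4 -343.6   12. ]] [[ 450.5 -343.7   58. ]]
[[ 450.8 -343.6    9.8    0. ]] [[ 4.515e+02 -3.440e+02  5.290e+01  3.000e-01]]
[[-0.987  0.161  0.   ]
 [ 0.161  0.987  0.001]
 [-0.     0.001 -1.   ]]
shift tool [39.1 -1.1 70.1]
```

```bash
python3 -m handwheel '[{"tx":0.1,"ty":0,"tz":0,"yaw":0,"claw":0.5},{"tx":0.19,"ty":0,"tz":0.1,"yaw":0,"claw":0.5},{"tx":0.19,"ty":0,"tz":0.17,"yaw":0,"claw":0.5},{"tx":0.19,"ty":0,"tz":0.17,"yaw":0,"claw":0.5},{"tx":0.19,"ty":0,"tz":0.17,"yaw":0,"claw":0.5},{"tx":0.19,"ty":0,"tz":0.17,"yaw":0,"claw":0.5}]'
python3 -c "
from bench import *; s=state(); print(s['eef_pos'],s['tcp_rot'])"
```

```text
time_s: 6.58
eef_pos: [454.3, -345.1, 97.4]
tcp_rot: [0.253, 3.13, -0.001]
ft_force: [1.1, -0.7, -3.1]
grip_width: 54.0
grasp_force: 66.7
[ 454.28551233 -345.13135312   97.36675043] [ 2.52884255e-01  3.12968281e+00 -1.48269925e-03]
```

```bash
python3 -m handwheel '[{"tx":0.016,"ty":0.003,"tz":0,"yaw":0,"claw":0.5},{"tx":0.016,"ty":0.003,"tz":0.1,"yaw":0,"claw":0.5},{"tx":0.016,"ty":0.003,"tz":0.2,"yaw":0,"claw":0.5},{"tx":0.016,"ty":0.003,"tz":0.28,"yaw":0,"claw":0.5},{"tx":0.016,"ty":0.003,"tz":0.305,"yaw":0,"claw":0.5},{"tx":0.016,"ty":0.003,"tz":0.305,"yaw":0,"claw":0.5},{"tx":0.016,"ty":0.003,"tz":0.305,"yaw":0,"claw":0.5}]'
```

```text
time_s: 7.17
eef_pos: [450.2, -344.4, 36.2]
tcp_rot: [0.255, 3.13, -0.001]
ft_force: [0.6, 1.1, -4.5]
grip_width: 53.5
grasp_force: 66.7
```

```bash
python3 -m handwheel '[{"tx":0,"ty":0,"tz":0,"yaw":0,"claw":0.8},{"tx":0,"ty":0,"tz":0,"yaw":0,"claw":1},{"tx":0,"ty":0,"tz":0,"yaw":0,"claw":1},{"tx":0,"ty":0,"tz":0,"yaw":0,"claw":1},{"tx":0,"ty":0,"tz":-0.1,"yaw":0,"claw":1},{"tx":0,"ty":0,"tz":-0.3,"yaw":0,"claw":1},{"tx":0,"ty":0,"tz":-0.5,"yaw":0,"claw":1},{"tx":0,"ty":0,"tz":-0.5,"yaw":0,"claw":1}]'
python3 -m handwheel '[{"tx":-0.2,"ty":0,"tz":0,"yaw":0,"claw":1},{"tx":-0.2,"ty":0.2,"tz":0,"yaw":0,"claw":1},{"tx":-0.2,"ty":0.2,"tz":0,"yaw":0,"claw":1},{"tx":-0.2,"ty":0.2,"tz":0,"yaw":0,"claw":1}]'
python3 look.py g4
```

```text
time_s: 7.83
eef_pos: [452.4, -347.1, 143.3]
tcp_rot: [0.256, 3.121, -0.008]
ft_force: [1.2, -0.9, 0.2]
grip_width: 85.3
grasp_force: 0.0
time_s: 8.17
eef_pos: [497.0, -308.2, 134.3]
tcp_rot: [-0.248, -3.13, -0.002]
ft_force: [-0.4, -0.9, 0.4]
grip_width: 85.4
grasp_force: 0.0
[ 497.  -308.2  134.3]
```

View pics/g4.png

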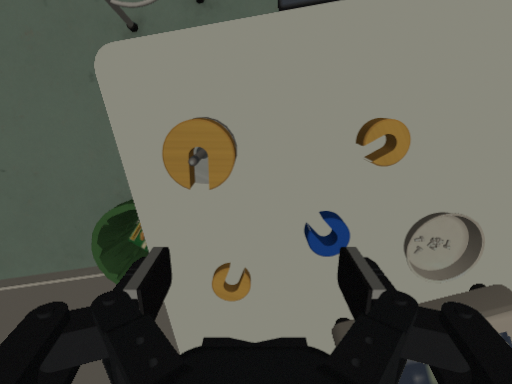

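The view shows the thick disc seated on the large hanger, rod in its slot at (198,158). The small discs are S1 at (387,142), with a tall side visible, and S2 at (232,281). Next I measure S1 from a second position.

```bash
python3 -m handwheel '[{"tx":0,"ty":0.2,"tz":0,"yaw":0,"claw":1},{"tx":0,"ty":0.35,"tz":0,"yaw":0,"claw":1},{"tx":0,"ty":0.35,"tz":0,"yaw":0,"claw":1},{"tx":0,"ty":0.35,"tz":0,"yaw":0,"claw":1}]'
python3 look.py g5
cat >> h.py <<'E'
def slotdir(n,z,xy,rad,cam=None):
    """slot direction (deg): rectify the disc's top plane to a 0.25 mm map, PCA-free: centroid of non-brass pixels within 0.5..0.95 rad"""
    cam=cam or ext("wrist",np.load(n+".npy",allow_pickle=True).item()); im=cv2.imread(f"pics/{n}.png")
    g=np.arange(-rad,rad+.1,.25); X,Y=np.meshgrid(g,g); p=proj(cam,np.c_[X.ravel()+xy[0],Y.ravel()+xy[1],0*X.ravel()+z])
    w=cv2.remap(im,np.float32(p[:,0].reshape(X.shape)),np.float32(p[:,1].reshape(X.shape)),cv2.INTER_LINEAR)
    h=cv2.cvtColor(w,cv2.COLOR_BGR2HSV); br=(h[...,1]>100)&(h[...,0]>7)&(h[...,0]<29)&(h[...,2]>112); r=np.hypot(X,Y)
    k=~br&(r>.45*rad)&(r<.92*rad); v=np.r_[(X[k]/r[k]).mean(),(Y[k]/r[k]).mean()]
    return np.degrees(np.arctan2(v[1],v[0])).round(1), np.hypot(*v).round(2)
E
python3 - <<'E'
from h import *
c4,r4=faces("g4",vmin=112); c5,r5=faces("g5",vmin=112)
for p in r4:
    for q in r5:
        t=tri(c4,[p],c5,[q])[0]
        if t[3]<4 and -5<t[2]<45: print(np.round(p),np.round(q),t.round(1))
for n in("g4","g5","w2"): print("S1",slotdir(n,20,(465.8,-195),19))
for n in("g4","g5"): print("S2",slotdir(n,12,(583.5,-343),19))
print("A",slotdir("v1",12,(477,77.5),28),slotdir("w2",12,(477,77.5),28),"B",slotdir("v2",20,(598.8,85.8),28))
E
```

```text
time_s: 8.55
eef_pos: [507.2, -240.7, 135.9]
tcp_rot: [0.251, 3.13, 0.001]
ft_force: [0.1, -1.7, 0.4]
grip_width: 85.3
grasp_force: 0.0
[ 507.2 -240.7  135.9]
g4 [230.7 284.1] z 12 centre 582.6 -344.8 diam 37.5 slot 144.6
g4 [230.7 284.1] z 20 centre 577.2 -343.2 diam 36.3 slot 144.6
g4 [386.8 141.9] z 12 centre 468.3 -192.1 diam 38.9 slot -54.6
g4 [386.8 141.9] z 20 centre 466.7 -195.5 diam 37.7 slot -54.6
g4 [198.  154.4] z 12 centre 454.3 -349.1 diam 60.8 slot -9.7
g4 [198.  154.4] z 20 centre 453.1 -347.3 diam 58.8 slot -9.7
g5 [165.5 283.8] z 12 centre 586.2 -337.9 diam 33.2 slot -120.7
g5 [165.5 283.8] z 20 centre 581.0 -334.3 diam 32.1 slot -120.7
g5 [110.4 154.6] z 12 centre 453.2 -355.1 diam 60.7 slot -14.8
g5 [110.4 154.6] z 20 centre 452.4 -351.0 diam 58.7 slot -14.8
g5 [301.7 141.8] z 12 centre 467.7 -193.9 diam 38.5 slot -55.0
g5 [301.7 141.8] z 20 centre 466.5 -195.0 diam 37.2 slot -55.0
[231. 284.] [165. 284.] [ 5.923e+02 -3.478e+02 -2.400e+00  4.000e-01]
[387. 142.] [302. 142.] [ 466.1 -195.    19.5    0. ]
[198. 154.] [110. 155.] [ 4.503e+02 -3.445e+02  3.240e+01  3.000e-01]
S1 (np.float64(-61.5), np.float64(0.91))
S1 (np.float64(-62.3), np.float64(0.91))
S1 (np.float64(-70.0), np.float64(0.92))
S2 (np.float64(159.6), np.float64(0.75))
S2 (np.float64(-119.9), np.float64(0.39))
A (np.float64(80.7), np.float64(0.97)) (np.float64(82.5), np.float64(0.97)) B (np.float64(-9.7), np.float64(0.97))
```

```bash
python3 -m handwheel '[{"tx":0.15,"ty":0.1,"tz":0,"yaw":0.14,"claw":1},{"tx":0.24,"ty":0.193,"tz":0,"yaw":0.28,"claw":1},{"tx":0.24,"ty":0.193,"tz":0,"yaw":0.42,"claw":1},{"tx":0.24,"ty":0.193,"tz":0,"yaw":0.56,"claw":1},{"tx":0.24,"ty":0.193,"tz":0,"yaw":0.7,"claw":1},{"tx":0.24,"ty":0.193,"tz":0,"yaw":0.84,"claw":1},{"tx":0.24,"ty":0.193,"tz":0,"yaw":0.98,"claw":1},{"tx":0.24,"ty":0.193,"tz":0,"yaw":0.98,"claw":1}]'
python3 -m handwheel '[{"tx":0,"ty":0,"tz":0.1,"yaw":0.11,"claw":1},{"tx":0,"ty":0,"tz":0.25,"yaw":0.216,"claw":1},{"tx":0,"ty":0,"tz":0.4,"yaw":0.216,"claw":1},{"tx":0,"ty":0,"tz":0.4,"yaw":0.216,"claw":1},{"tx":0,"ty":0,"tz":0.4,"yaw":0.216,"claw":1},{"tx":0,"ty":0,"tz":0.4,"yaw":0.216,"claw":1}]'
python3 look.py g6
python3 - <<'E'
from h import *
s=state(); Rm=R.from_rotvec(s["tcp_rot"]).as_matrix(); print("theta",np.degrees(np.arctan2(Rm[1,0],Rm[0,0])), "to S1",(Rm.T@(np.r_[466.1,-195,27]-s["eef_pos"])/200).round(3))
c,r=faces("g6",zs=(20,)); print(slotdir("g6",20,(466.1,-195),19))
E
```

```text
time_s: 9.27
eef_pos: [465.1, -198.2, 135.8]
tcp_rot: [1.424, 2.799, -0.001]
ft_force: [0.2, 0.4, -0.2]
grip_width: 85.1
grasp_force: 0.0
time_s: 9.77
eef_pos: [466.1, -197.4, 56.8]
tcp_rot: [1.643, 2.676, -0.0]
ft_force: [1.2, 0.2, 0.7]
grip_width: 85.5
grasp_force: 0.0
[ 466.1 -197.4   56.8]
theta 116.88325274072066 to S1 [0.011 0.002 0.151]
g6 [257.  236.5] z 20 centre 466.6 -195.5 diam 37.7 slot -63.2
(np.float64(-64.9), np.float64(0.92))
```

Close-up agrees (466.4,-195.3, slot ≈ -64°). Descend and grip.

```bash
python3 -m handwheel '[{"tx":0.01,"ty":0.002,"tz":0.08,"yaw":0.02,"claw":1},{"tx":0.01,"ty":0.002,"tz":0.15,"yaw":0.02,"claw":1},{"tx":0.01,"ty":0.002,"tz":0.15,"yaw":0.02,"claw":1},{"tx":0.01,"ty":0.002,"tz":0.15,"yaw":0.02,"claw":1}]'
python3 -m handwheel '[{"tx":0,"ty":0,"tz":0,"yaw":0,"claw":0.3},{"tx":0,"ty":0,"tz":0,"yaw":0,"claw":0.3},{"tx":0,"ty":0,"tz":0,"yaw":0,"claw":0.3},{"tx":0,"ty":0,"tz":0,"yaw":0,"claw":0.3},{"tx":0,"ty":0,"tz":0,"yaw":0,"claw":0.3},{"tx":0,"ty":0,"tz":0,"yaw":0,"claw":0.3},{"tx":0,"ty":0,"tz":0,"yaw":0,"claw":0.3}]' 60
```

```text
time_s: 10.15
eef_pos: [465.6, -194.4, 26.5]
tcp_rot: [1.665, 2.663, 0.001]
ft_force: [0.3, -0.1, -0.3]
grip_width: 85.2
grasp_force: 0.0
time_s: 10.73
eef_pos: [465.6, -194.2, 26.3]
tcp_rot: [1.665, 2.663, 0.001]
ft_force: [-2.1, 0.8, 9.7]
grip_width: 36.2
grasp_force: 59.3
```

```bash
python3 -m handwheel '[{"tx":0,"ty":0,"tz":-0.15,"yaw":0,"claw":0.3},{"tx":0,"ty":0,"tz":-0.35,"yaw":0,"claw":0.3},{"tx":0,"ty":0,"tz":-0.52,"yaw":0,"claw":0.3},{"tx":0,"ty":0,"tz":-0.52,"yaw":0,"claw":0.3}]'
python3 -m handwheel '[{"tx":0.1,"ty":0.15,"tz":0,"yaw":-0.13,"claw":0.3},{"tx":0.2,"ty":0.3,"tz":0,"yaw":-0.26,"claw":0.3},{"tx":0.283,"ty":0.45,"tz":0,"yaw":-0.39,"claw":0.3},{"tx":0.283,"ty":0.55,"tz":0,"yaw":-0.52,"claw":0.3},{"tx":0.283,"ty":0.55,"tz":0,"yaw":-0.65,"claw":0.3},{"tx":0.283,"ty":0.55,"tz":0,"yaw":-0.75,"claw":0.3},{"tx":0.283,"ty":0.55,"tz":0,"yaw":-0.75,"claw":0.3},{"tx":0.283,"ty":0.55,"tz":0,"yaw":-0.75,"claw":0.3}]'
python3 look.py k1
python3 -m handwheel '[{"tx":0.1,"ty":0,"tz":0,"yaw":0,"claw":0.3},{"tx":0.2,"ty":0,"tz":0,"yaw":0,"claw":0.3},{"tx":0.2,"ty":0,"tz":0,"yaw":0,"claw":0.3},{"tx":0.2,"ty":0,"tz":0,"yaw":0,"claw":0.3}]'
python3 look.py k2
python3 -c "
import cv2,numpy as np
cv2.imwrite('pics/k12.png',np.hstack([cv2.resize(cv2.imread('pics/%s.png'%n)[30:330,160:360],None,fx=2,fy=2) for n in('k1','k2')]))"
```

```text
time_s: 11.07
eef_pos: [468.2, -196.0, 135.6]
tcp_rot: [1.663, 2.655, 0.005]
ft_force: [1.2, -1.1, -1.3]
grip_width: 35.7
grasp_force: 61.1
time_s: 11.73
eef_pos: [539.0, -95.3, 129.2]
tcp_rot: [-0.825, -3.031, 0.0]
ft_force: [-0.1, 0.1, -1.2]
grip_width: 36.0
grasp_force: 61.1
[539.  -95.3 129.2]
time_s: 12.12
eef_pos: [504.2, -74.5, 129.4]
tcp_rot: [-0.823, -3.032, -0.001]
ft_force: [0.8, -0.3, -0.9]
grip_width: 36.1
grasp_force: 61.1
[504.2 -74.5 129.4]
```

View pics/k12.png

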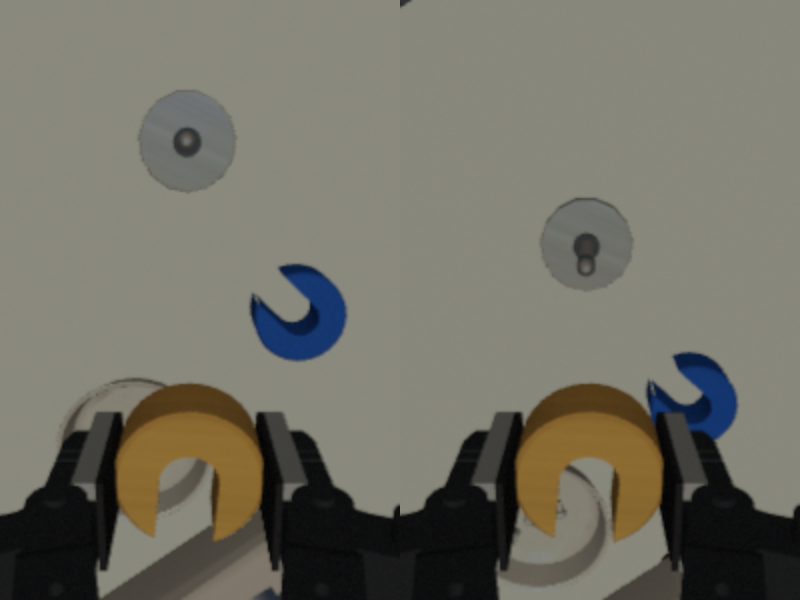

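In the left half (k1) the small hanger plate is at full-image (253.5,100) with its rod tip at (253.5,99.5); in the right half (k2) the plate is at (253,152) and the tip at (253,162.5). Disc S1 is held level with its slot toward the bottom of the image.

```bash
cat > place.py <<'E'
import sys; from h import *
# usage: held-disc centre in tool from pic n, disc top at tool z zt; shift to target x y
def held(n,zt,amin=1500):
    s=np.load(n+".npy",allow_pickle=True).item(); cam=ext("wrist",s); z=s["eef_pos"][2]-zt
    e,c=max(tops(cv2.imread(f"pics/{n}.png"),amin=amin),key=lambda t:t[0][0][1]); P=plane(cam,c.reshape(-1,2),z)
    (x,y),r=cv2.minEnclosingCircle(np.float32(P[:,:2])); Rm=R.from_rotvec(s["tcp_rot"]).as_matrix()
    return (Rm.T@(np.r_[x,y,z]-s["eef_pos"])).round(1),round(2*r,1)
def go(h,xy,z):
    s=state(); Rm=R.from_rotvec(s["tcp_rot"]).as_matrix()
    return ((Rm.T@(np.r_[xy,z]-s["eef_pos"])-np.r_[h[:2],0])/200).round(3), np.degrees(np.arctan2(Rm[1,0],Rm[0,0])).round(1)
E
python3 - <<'E'
from place import *
cs=[ext("wrist",np.load(n+".npy",allow_pickle=True).item()) for n in("k1","k2")]
pl=[[253.5,100],[253,152]]; tp=[[253.5,99.5],[253,162.5]]
for c,p,t in zip(cs,pl,tp): print(plane(c,[p],12).round(1),plane(c,[t],58).round(1))
print(tri(cs[0],pl[:1],cs[1],pl[1:]).round(1),tri(cs[0],tp[:1],cs[1],tp[1:]).round(1))
for n in("k1","k2"): h=held(n,6.3); print(h)
print(go(h[0],(470.3,-55),90))
E
```

```text
[[469.5 -55.2  12. ]] [[469.7 -55.2  58. ]]
[[469.5 -55.4  12. ]] [[469.3 -55.   58. ]]
[[ 4.695e+02 -5.530e+01  1.270e+01  1.000e-01]] [[ 4.696e+02 -5.520e+01  5.590e+01  1.000e-01]]
(array([-1.3, -0.1,  6.3]), 37.8)
(array([-1.4, -0.2,  6.3]), 37.8)
(array([ 0.207, -0.001,  0.198]), np.float64(149.6))
```

```bash
python3 -m handwheel '[{"tx":0.1,"ty":0,"tz":0,"yaw":0,"claw":0.3},{"tx":0.2,"ty":0,"tz":0.05,"yaw":0,"claw":0.3},{"tx":0.2,"ty":0,"tz":0.16,"yaw":0,"claw":0.3},{"tx":0.2,"ty":0,"tz":0.16,"yaw":0,"claw":0.3},{"tx":0.2,"ty":0,"tz":0.16,"yaw":0,"claw":0.3},{"tx":0.2,"ty":0,"tz":0.16,"yaw":0,"claw":0.3}]'
python3 -c "
from place import *; print(go((-1.4,-.1),(469.5,-55.2),39.5))"
```

```text
time_s: 12.67
eef_pos: [471.3, -55.5, 98.1]
tcp_rot: [0.823, 3.031, -0.001]
ft_force: [0.2, -0.5, -0.2]
grip_width: 36.0
grasp_force: 61.1
(array([ 0.016, -0.002,  0.293]), np.float64(149.6))
```

```bash
python3 -m handwheel '[{"tx":0.015,"ty":-0.002,"tz":0,"yaw":0,"claw":0.3},{"tx":0.015,"ty":-0.002,"tz":0.1,"yaw":0,"claw":0.3},{"tx":0.015,"ty":-0.002,"tz":0.2,"yaw":0,"claw":0.3},{"tx":0.015,"ty":-0.002,"tz":0.27,"yaw":0,"claw":0.3},{"tx":0.015,"ty":-0.002,"tz":0.295,"yaw":0,"claw":0.3},{"tx":0.015,"ty":-0.002,"tz":0.295,"yaw":0,"claw":0.3},{"tx":0.015,"ty":-0.002,"tz":0.295,"yaw":0,"claw":0.3}]'
python3 -m handwheel '[{"tx":0,"ty":0,"tz":0,"yaw":0,"claw":0.6},{"tx":0,"ty":0,"tz":0,"yaw":0,"claw":0.75},{"tx":0,"ty":0,"tz":0,"yaw":0,"claw":0.75},{"tx":0,"ty":0,"tz":0,"yaw":0,"claw":0.75},{"tx":0,"ty":0,"tz":-0.1,"yaw":0,"claw":0.75},{"tx":0,"ty":0,"tz":-0.3,"yaw":0,"claw":0.75},{"tx":0,"ty":0,"tz":-0.45,"yaw":0,"claw":1},{"tx":0,"ty":0,"tz":-0.45,"yaw":0,"claw":1}]'
python3 look.py k3
python3 -c "
from place import *; print(go((0,0),(477,77.5),132))"
```

```text
time_s: 13.25
eef_pos: [468.2, -53.9, 39.2]
tcp_rot: [0.822, 3.031, 0.0]
ft_force: [0.3, -0.5, -0.7]
grip_width: 36.2
grasp_force: 61.1
time_s: 13.92
eef_pos: [470.8, -54.1, 134.0]
tcp_rot: [0.82, 3.024, 0.005]
ft_force: [2.2, 1.0, -0.1]
grip_width: 84.8
grasp_force: 0.0
[470.8 -54.1 134. ]
(array([ 0.299,  0.584, -0.001]), np.float64(149.7))
```

```bash
python3 -m handwheel '[{"tx":0.1,"ty":0.15,"tz":0,"yaw":0.13,"claw":1},{"tx":0.2,"ty":0.3,"tz":0,"yaw":0.27,"claw":1},{"tx":0.299,"ty":0.45,"tz":0,"yaw":0.4,"claw":1},{"tx":0.299,"ty":0.584,"tz":0,"yaw":0.54,"claw":1},{"tx":0.299,"ty":0.584,"tz":0,"yaw":0.68,"claw":1},{"tx":0.299,"ty":0.584,"tz":0,"yaw":0.82,"claw":1},{"tx":0.299,"ty":0.584,"tz":0,"yaw":0.95,"claw":1},{"tx":0.299,"ty":0.584,"tz":0,"yaw":0.95,"claw":1}]'
python3 look.py a1
python3 -m handwheel '[{"tx":0,"ty":0,"tz":0.1,"yaw":0.14,"claw":1},{"tx":0,"ty":0,"tz":0.2,"yaw":0.28,"claw":1},{"tx":0,"ty":0,"tz":0.35,"yaw":0.42,"claw":1},{"tx":0,"ty":0,"tz":0.35,"yaw":0.565,"claw":1},{"tx":0,"ty":0,"tz":0.35,"yaw":0.565,"claw":1},{"tx":0,"ty":0,"tz":0.35,"yaw":0.565,"claw":1}]'
python3 look.py a2
python3 - <<'E'
from place import *
c0,r0=faces("g1",zs=(12,),amin=800); c1,r1=faces("a1",zs=(12,),amin=800); c2,r2=faces("a2",zs=(12,),amin=800)
for p in r1:
  for q in r0+r2:
    t=tri(c1,[p],c0 if q in r0 else c2,[q])[0]
    if t[3]<5 and -5<t[2]<40: print(t.round(1))
for n in("a1","a2"): print(slotdir(n,12,(477,77.5),28))
print(go((0,0),(477,77.5),22))
print("k3"); faces("k3",zs=(20,32),amin=600)
E
```

```text
time_s: 14.63
eef_pos: [474.1, 77.6, 127.4]
tcp_rot: [-1.875, -2.52, 0.002]
ft_force: [-0.3, -0.6, -0.8]
grip_width: 85.4
grasp_force: 0.0
[474.1  77.6 127.4]
time_s: 15.18
eef_pos: [474.6, 77.3, 58.1]
tcp_rot: [2.374, 2.058, -0.001]
ft_force: [-0.8, 0.1, 0.1]
grip_width: 85.7
grasp_force: 0.0
[474.6  77.3  58.1]
g1 [254.4 270.9] z 12 centre 685.5 71.6 diam 114.6 slot -8.7
g1 [216.5  40.5] z 12 centre 477.6 76.7 diam 55.7 slot 51.6
a1 [258.5 198.3] z 12 centre 477.1 77.0 diam 55.7 slot 69.2
a2 [258.9 230.2] z 12 centre 477.1 77.1 diam 55.5 slot 70.6
[476.6  77.2  11.4   1.3]
[4.771e+02 7.730e+01 9.700e+00 2.000e-01]
(np.float64(80.4), np.float64(0.97))
(np.float64(80.5), np.float64(0.97))
(array([0.002, 0.009, 0.183]), np.float64(81.9))
k3
k3 [252.2 201. ] z 20 centre 473.1 -57.6 diam 39.7 slot -34.7
k3 [252.2 201. ] z 32 centre 469.5 -55.4 diam 37.6 slot -34.7
k3 [397.5 122.1] z 20 centre 474.9 74.4 diam 53.7 slot 55.5
k3 [397.5 122.1] z 32 centre 471.2 69.7 diam 50.9 slot 55.5
```

```bash
python3 -m handwheel '[{"tx":0,"ty":0.012,"tz":0,"yaw":0.025,"claw":1},{"tx":0,"ty":0.012,"tz":0.09,"yaw":0.025,"claw":1},{"tx":0,"ty":0.012,"tz":0.17,"yaw":0.025,"claw":1},{"tx":0,"ty":0.012,"tz":0.17,"yaw":0.025,"claw":1},{"tx":0,"ty":0.012,"tz":0.17,"yaw":0.025,"claw":1}]'
python3 -m handwheel '[{"tx":0,"ty":0,"tz":0,"yaw":0,"claw":0.5},{"tx":0,"ty":0,"tz":0,"yaw":0,"claw":0.5},{"tx":0,"ty":0,"tz":0,"yaw":0,"claw":0.5},{"tx":0,"ty":0,"tz":0,"yaw":0,"claw":0.5},{"tx":0,"ty":0,"tz":0,"yaw":0,"claw":0.5},{"tx":0,"ty":0,"tz":0,"yaw":0,"claw":0.5}]' 60
```

```text
time_s: 15.65
eef_pos: [477.0, 77.0, 24.5]
tcp_rot: [-2.398, -2.029, 0.001]
ft_force: [-0.3, -0.8, 0.2]
grip_width: 85.5
grasp_force: 0.0
time_s: 16.15
eef_pos: [478.0, 77.2, 25.9]
tcp_rot: [2.399, 2.028, 0.003]
ft_force: [-3.8, -1.3, 11.9]
grip_width: 53.3
grasp_force: 60.6
```

```bash
python3 -m handwheel '[{"tx":0,"ty":0,"tz":-0.15,"yaw":0,"claw":0.5},{"tx":0,"ty":0,"tz":-0.35,"yaw":0,"claw":0.5},{"tx":0,"ty":0,"tz":-0.53,"yaw":0,"claw":0.5},{"tx":0,"ty":0,"tz":-0.53,"yaw":0,"claw":0.5}]'
python3 -m handwheel '[{"tx":-0.1,"ty":0.1,"tz":0,"yaw":-0.12,"claw":0.5},{"tx":-0.25,"ty":0.1,"tz":0,"yaw":-0.25,"claw":0.5},{"tx":-0.4,"ty":0.1,"tz":0,"yaw":-0.38,"claw":0.5},{"tx":-0.55,"ty":0.1,"tz":0,"yaw":-0.52,"claw":0.5},{"tx":-0.7,"ty":0.1,"tz":0,"yaw":-0.66,"claw":0.5},{"tx":-0.85,"ty":0.1,"tz":0,"yaw":-0.8,"claw":0.5},{"tx":-1,"ty":0.1,"tz":0,"yaw":-0.94,"claw":0.5},{"tx":-1,"ty":0.1,"tz":0,"yaw":-1,"claw":0.5}]'
python3 -c "
from place import *; print(go((0,0),(490,-350),130))"
```

```text
time_s: 16.48
eef_pos: [481.0, 77.4, 137.2]
tcp_rot: [2.398, 2.024, 0.016]
ft_force: [0.7, -0.3, -2.2]
grip_width: 53.1
grasp_force: 65.2
time_s: 17.15
eef_pos: [461.6, -130.1, 130.7]
tcp_rot: [1.442, 2.79, -0.003]
ft_force: [0.1, 0.3, -2.5]
grip_width: 52.9
grasp_force: 65.1
(array([-0.979, -0.52 ,  0.006]), np.float64(125.3))
```

```bash
python3 -m handwheel '[{"tx":-0.13,"ty":-0.07,"tz":0,"yaw":-0.12,"claw":0.5},{"tx":-0.28,"ty":-0.15,"tz":0,"yaw":-0.25,"claw":0.5},{"tx":-0.43,"ty":-0.23,"tz":0,"yaw":-0.38,"claw":0.5},{"tx":-0.58,"ty":-0.31,"tz":0,"yaw":-0.52,"claw":0.5},{"tx":-0.73,"ty":-0.39,"tz":0,"yaw":-0.66,"claw":0.5},{"tx":-0.88,"ty":-0.47,"tz":0,"yaw":-0.8,"claw":0.5},{"tx":-0.97,"ty":-0.53,"tz":0,"yaw":-0.93,"claw":0.5},{"tx":-0.97,"ty":-0.53,"tz":0,"yaw":-1,"claw":0.5}]'
python3 -m handwheel '[{"tx":0,"ty":0,"tz":0,"yaw":0,"claw":0.5},{"tx":0,"ty":0,"tz":0,"yaw":0,"claw":0.5}]'
python3 look.py m1
python3 - <<'E'
from place import *
faces("m1",zs=(32,),amin=800)
h=held("m1",13.5); print(h,go(h[0],(450.8,-343.8),100))
E
```

```text
time_s: 17.82
eef_pos: [487.3, -349.2, 130.3]
tcp_rot: [-0.264, -3.13, 0.006]
ft_force: [-1.0, -0.2, -1.8]
grip_width: 52.8
grasp_force: 65.1
time_s: 17.98
eef_pos: [489.2, -342.5, 129.9]
tcp_rot: [-0.266, -3.13, -0.001]
ft_force: [-0.5, 0.7, -3.1]
grip_width: 53.0
grasp_force: 65.1
[ 489.2 -342.5  129.9]
m1 [254.8 256.4] z 32 centre 538.4 -349.4 diam 94.7 slot 135.2
m1 [243.1 158.2] z 32 centre 451.3 -344.4 diam 56.0 slot -8.5
(array([-0. ,  0.9, 13.5]), 57.9) (array([ 0.189, -0.047,  0.15 ]), np.float64(170.3))
```

View pics/m1.png

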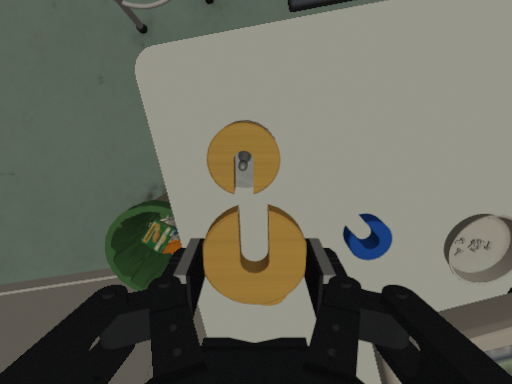

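The thick disc sits centred on the hanger at (243,158). The thin disc A is held level with its slot facing up the image, opposite to the thick one. The bit of brass below it at (265,298) is S2 behind. Now I align and lower.

```bash
python3 -m handwheel '[{"tx":0.1,"ty":-0.044,"tz":0,"yaw":0,"claw":0.5},{"tx":0.186,"ty":-0.044,"tz":0.05,"yaw":0,"claw":0.5},{"tx":0.186,"ty":-0.044,"tz":0.15,"yaw":0,"claw":0.5},{"tx":0.186,"ty":-0.044,"tz":0.15,"yaw":0,"claw":0.5},{"tx":0.186,"ty":-0.044,"tz":0.15,"yaw":0,"claw":0.5},{"tx":0.186,"ty":-0.044,"tz":0.15,"yaw":0,"claw":0.5}]'
python3 look.py m2
python3 - <<'E'
from place import *
h=held("m2",13.7); print(h,go((.5,.2),(450.8,-343.8),58.5))
E
```

```text
time_s: 18.53
eef_pos: [452.5, -344.6, 101.1]
tcp_rot: [0.261, 3.13, 0.0]
ft_force: [-0.2, 0.2, -1.6]
grip_width: 52.9
grasp_force: 65.1
[ 452.5 -344.6  101.1]
(array([ 8.1,  0.2, 13.7]), 70.2) (array([0.008, 0.003, 0.214]), np.float64(170.5))
```

```bash
python3 -m handwheel '[{"tx":0.007,"ty":0.002,"tz":0,"yaw":0,"claw":0.5},{"tx":0.007,"ty":0.002,"tz":0.07,"yaw":0,"claw":0.5},{"tx":0.007,"ty":0.002,"tz":0.14,"yaw":0,"claw":0.5},{"tx":0.007,"ty":0.002,"tz":0.19,"yaw":0,"claw":0.5},{"tx":0.007,"ty":0.002,"tz":0.212,"yaw":0,"claw":0.5},{"tx":0.007,"ty":0.002,"tz":0.212,"yaw":0,"claw":0.5},{"tx":0.007,"ty":0.002,"tz":0.212,"yaw":0,"claw":0.5}]'
```

```text
time_s: 19.17
eef_pos: [450.2, -345.0, 58.3]
tcp_rot: [0.263, 3.13, -0.001]
ft_force: [-0.5, 0.2, -2.1]
grip_width: 53.1
grasp_force: 65.1
```

```bash
python3 -m handwheel '[{"tx":0,"ty":0,"tz":0,"yaw":0,"claw":0.8},{"tx":0,"ty":0,"tz":0,"yaw":0,"claw":1},{"tx":0,"ty":0,"tz":0,"yaw":0,"claw":1},{"tx":0,"ty":0,"tz":0,"yaw":0,"claw":1},{"tx":0,"ty":0,"tz":-0.1,"yaw":0,"claw":1},{"tx":0,"ty":0,"tz":-0.25,"yaw":0,"claw":1},{"tx":0,"ty":0,"tz":-0.38,"yaw":0,"claw":1},{"tx":0,"ty":0,"tz":-0.38,"yaw":0,"claw":1}]'
python3 -m handwheel '[{"tx":-0.2,"ty":0.05,"tz":0,"yaw":0,"claw":1},{"tx":-0.4,"ty":0.1,"tz":0,"yaw":0.14,"claw":1},{"tx":-0.6,"ty":0.1,"tz":0,"yaw":0.28,"claw":1},{"tx":-0.6,"ty":0.1,"tz":0,"yaw":0.38,"claw":1},{"tx":-0.6,"ty":0.1,"tz":0,"yaw":0.38,"claw":1},{"tx":-0.6,"ty":0.1,"tz":0,"yaw":0.38,"claw":1}]'
python3 look.py n1
python3 -m handwheel '[{"tx":-0.2,"ty":0,"tz":0,"yaw":0,"claw":1},{"tx":-0.3,"ty":0,"tz":0,"yaw":0,"claw":1},{"tx":-0.3,"ty":0,"tz":0,"yaw":0,"claw":1},{"tx":-0.3,"ty":0,"tz":0,"yaw":0,"claw":1}]'
python3 look.py n2
python3 - <<'E'
from place import *
c1,r1=faces("n1",zs=(12,44),amin=500); c2,r2=faces("n2",zs=(12,44),amin=500)
for p in r1:
  for q in r2:
    t=tri(c1,[p],c2,[q])[0]
    if t[3]<4 and -5<t[2]<60: print(t.round(1))
for n in("n1","n2"): print(slotdir(n,12,(583.5,-344),19))
print(go((0,0),(583.5,-344),56))
E
```

```text
time_s: 19.83
eef_pos: [452.0, -347.0, 139.3]
tcp_rot: [0.263, 3.123, -0.006]
ft_force: [0.5, -1.0, 1.2]
grip_width: 85.5
grasp_force: 0.0
time_s: 20.33
eef_pos: [570.9, -345.4, 133.0]
tcp_rot: [-0.722, -3.056, 0.002]
ft_force: [-0.5, -1.2, -0.5]
grip_width: 85.5
grasp_force: 0.0
[ 570.9 -345.4  133. ]
time_s: 20.72
eef_pos: [624.3, -373.2, 134.2]
tcp_rot: [0.725, 3.057, -0.001]
ft_force: [0.4, -0.3, 0.7]
grip_width: 85.5
grasp_force: 0.0
[ 624.3 -373.2  134.2]
n1 [261.3 206.9] z 12 centre 582.5 -344.5 diam 37.8 slot 151.1
n1 [261.3 206.9] z 44 centre 571.7 -340.0 diam 32.7 slot 151.1
n1 [172.5  51.8] z 12 centre 441.6 -349.8 diam 65.1 slot -83.6
n1 [172.5  51.8] z 44 centre 449.6 -344.5 diam 56.4 slot -83.6
n2 [262.6 137.7] z 12 centre 582.4 -344.6 diam 37.8 slot 151.9
n2 [262.6 137.7] z 44 centre 578.7 -343.7 diam 32.8 slot 151.9
[ 582.2 -344.4   12.1    0. ]
(np.float64(157.3), np.float64(0.92))
(np.float64(158.0), np.float64(0.92))
(array([0.246, 0.039, 0.392]), np.float64(153.3))
```

View pics/n1.png

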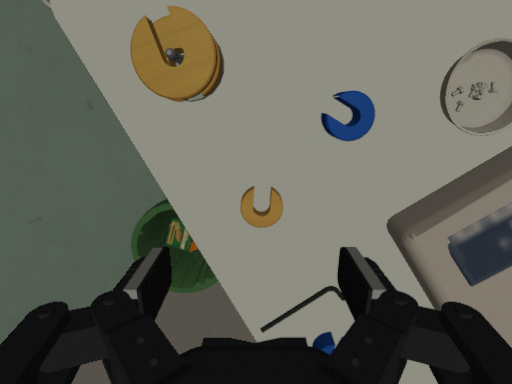

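The large hanger carries both discs at (175,53), slots opposed and the rod visible. The thin top face measures (449.6,-344.5) at z=44. S2 is at (261,207): thin, height 12.1 mm, slot about 154°.

```bash
python3 -m handwheel '[{"tx":0.15,"ty":0.034,"tz":0,"yaw":-0.025,"claw":1},{"tx":0.25,"ty":0.034,"tz":0.1,"yaw":-0.025,"claw":1},{"tx":0.25,"ty":0.034,"tz":0.25,"yaw":-0.025,"claw":1},{"tx":0.25,"ty":0.034,"tz":0.39,"yaw":-0.025,"claw":1},{"tx":0.25,"ty":0.034,"tz":0.39,"yaw":-0.025,"claw":1},{"tx":0.25,"ty":0.034,"tz":0.39,"yaw":-0.025,"claw":1}]'
python3 look.py n3
python3 - <<'E'
from place import *
faces("n3",zs=(12,),amin=800); print(slotdir("n3",12,(582.4,-344.5),19),go((0,0),(582.4,-344.5),26.5))
E
```

```text
time_s: 21.27
eef_pos: [582.0, -342.9, 55.7]
tcp_rot: [-0.695, -3.061, -0.001]
ft_force: [0.5, -0.6, 0.9]
grip_width: 85.2
grasp_force: 0.0
[ 582.  -342.9   55.7]
n3 [252.3 236.6] z 12 centre 582.9 -344.7 diam 37.7 slot 149.0
(np.float64(149.2), np.float64(0.91)) (array([ 0.002, -0.005,  0.155]), np.float64(154.4))
```

```bash
python3 -m handwheel '[{"tx":-0.004,"ty":-0.005,"tz":0,"yaw":0.06,"claw":1},{"tx":-0.004,"ty":-0.005,"tz":0.08,"yaw":0.06,"claw":1},{"tx":-0.004,"ty":-0.005,"tz":0.148,"yaw":0.06,"claw":1},{"tx":-0.004,"ty":-0.005,"tz":0.148,"yaw":0.06,"claw":1},{"tx":-0.004,"ty":-0.005,"tz":0.148,"yaw":0.06,"claw":1}]'
python3 -m handwheel '[{"tx":0,"ty":0,"tz":0,"yaw":0,"claw":0.3},{"tx":0,"ty":0,"tz":0,"yaw":0,"claw":0.3},{"tx":0,"ty":0,"tz":0,"yaw":0,"claw":0.3},{"tx":0,"ty":0,"tz":0,"yaw":0,"claw":0.3},{"tx":0,"ty":0,"tz":0,"yaw":0,"claw":0.3},{"tx":0,"ty":0,"tz":0,"yaw":0,"claw":0.3},{"tx":0,"ty":0,"tz":0,"yaw":0,"claw":0.3}]' 60
python3 -m handwheel '[{"tx":0,"ty":0,"tz":-0.15,"yaw":0,"claw":0.3},{"tx":0,"ty":0,"tz":-0.35,"yaw":0,"claw":0.3},{"tx":0,"ty":0,"tz":-0.53,"yaw":0,"claw":0.3},{"tx":0,"ty":0,"tz":-0.53,"yaw":0,"claw":0.3}]'
python3 look.py n4
python3 - <<'E'
from place import *
print(held("n4",14,amin=800),go((0,0),(504,-75),130))
E
```

```text
time_s: 21.73
eef_pos: [583.6, -344.7, 26.5]
tcp_rot: [-0.767, -3.046, -0.0]
ft_force: [0.8, -0.3, -0.5]
grip_width: 85.2
grasp_force: 0.0
time_s: 22.32
eef_pos: [584.3, -345.1, 27.3]
tcp_rot: [0.767, 3.045, -0.001]
ft_force: [-0.8, -0.0, 6.5]
grip_width: 35.2
grasp_force: 60.0
time_s: 22.65
eef_pos: [586.7, -347.4, 141.0]
tcp_rot: [0.765, 3.035, -0.005]
ft_force: [0.8, -1.6, 1.1]
grip_width: 35.3
grasp_force: 60.4
[ 586.7 -347.4  141. ]
(array([ 2.2, -0.1, 14. ]), 37.7) (array([1.004, 1.002, 0.028]), np.float64(151.7))
```

```bash
python3 -m handwheel '[{"tx":0.1,"ty":0.1,"tz":0,"yaw":0.045,"claw":0.3},{"tx":0.24,"ty":0.24,"tz":0,"yaw":0.045,"claw":0.3},{"tx":0.38,"ty":0.38,"tz":0,"yaw":0.045,"claw":0.3},{"tx":0.52,"ty":0.52,"tz":0,"yaw":0.045,"claw":0.3},{"tx":0.66,"ty":0.66,"tz":0,"yaw":0.045,"claw":0.3},{"tx":0.8,"ty":0.8,"tz":0,"yaw":0.045,"claw":0.3},{"tx":0.93,"ty":0.93,"tz":0,"yaw":0.045,"claw":0.3},{"tx":1,"ty":1,"tz":0,"yaw":0.045,"claw":0.3}]'
python3 -m handwheel '[{"tx":0,"ty":0,"tz":0,"yaw":0,"claw":0.3},{"tx":0,"ty":0,"tz":0,"yaw":0,"claw":0.3},{"tx":0,"ty":0,"tz":0,"yaw":0,"claw":0.3}]'
python3 look.py q1
python3 - <<'E'
from place import *
faces("q1",zs=(32,),amin=800)
h=held("q1",15.3,amin=800); print(h,go(h[0],(469.5,-55.3),100))
E
```

```text
time_s: 23.37
eef_pos: [500.5, -68.8, 130.8]
tcp_rot: [-0.813, -3.031, -0.002]
ft_force: [0.8, -0.3, -1.5]
grip_width: 35.1
grasp_force: 60.4
time_s: 23.62
eef_pos: [502.3, -74.5, 131.9]
tcp_rot: [-0.821, -3.032, 0.001]
ft_force: [-0.2, -0.2, -0.8]
grip_width: 35.0
grasp_force: 60.4
[502.3 -74.5 131.9]
q1 [254.1 255. ] z 32 centre 542.6 -98.7 diam 61.7 slot 150.7
q1 [255.2 156.5] z 32 centre 469.3 -54.7 diam 37.7 slot -33.9
(array([ 1.3, -0.3, 15.3]), 37.8) (array([0.186, 0.004, 0.16 ]), np.float64(149.6))
```

View pics/q1.png

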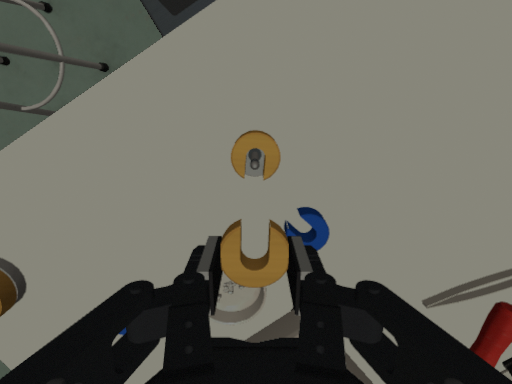

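The small thick disc is seated with the rod in its slot at (255,157). S2 is held level at (254,253), slot facing the hanger, opposite to the thick disc's slot.

```bash
python3 -m handwheel '[{"tx":0.1,"ty":0.003,"tz":0,"yaw":0,"claw":0.3},{"tx":0.184,"ty":0.003,"tz":0.05,"yaw":0,"claw":0.3},{"tx":0.184,"ty":0.003,"tz":0.15,"yaw":0,"claw":0.3},{"tx":0.184,"ty":0.003,"tz":0.15,"yaw":0,"claw":0.3},{"tx":0.184,"ty":0.003,"tz":0.15,"yaw":0,"claw":0.3},{"tx":0.184,"ty":0.003,"tz":0.15,"yaw":0,"claw":0.3}]'
python3 -c "
from place import *; print(go((1.3,-.2),(469.5,-55.2),60))"
```

```text
time_s: 24.17
eef_pos: [471.7, -56.1, 102.9]
tcp_rot: [0.824, 3.031, -0.001]
ft_force: [0.2, 0.3, -0.7]
grip_width: 35.7
grasp_force: 60.4
(array([ 0.005, -0.001,  0.215]), np.float64(149.6))
```

```bash
python3 -m handwheel '[{"tx":0.004,"ty":0,"tz":0,"yaw":0,"claw":0.3},{"tx":0.004,"ty":0,"tz":0.07,"yaw":0,"claw":0.3},{"tx":0.004,"ty":0,"tz":0.14,"yaw":0,"claw":0.3},{"tx":0.004,"ty":0,"tz":0.19,"yaw":0,"claw":0.3},{"tx":0.004,"ty":0,"tz":0.212,"yaw":0,"claw":0.3},{"tx":0.004,"ty":0,"tz":0.212,"yaw":0,"claw":0.3},{"tx":0.004,"ty":0,"tz":0.212,"yaw":0,"claw":0.3}]'
```

```text
time_s: 24.75
eef_pos: [470.7, -54.7, 60.2]
tcp_rot: [0.822, 3.032, -0.0]
ft_force: [0.6, -0.2, -0.8]
grip_width: 35.2
grasp_force: 60.4
```

Release, rise and back off with a check.

```bash
python3 -m handwheel '[{"tx":0,"ty":0,"tz":0,"yaw":0,"claw":0.6},{"tx":0,"ty":0,"tz":0,"yaw":0,"claw":0.75},{"tx":0,"ty":0,"tz":0,"yaw":0,"claw":0.75},{"tx":0,"ty":0,"tz":0,"yaw":0,"claw":0.75},{"tx":0,"ty":0,"tz":-0.1,"yaw":0,"claw":0.75},{"tx":0,"ty":0,"tz":-0.25,"yaw":0,"claw":0.75},{"tx":0,"ty":0,"tz":-0.4,"yaw":0,"claw":1},{"tx":0,"ty":0,"tz":-0.4,"yaw":0,"claw":1}]'
python3 -m handwheel '[{"tx":-0.15,"ty":0,"tz":0,"yaw":0,"claw":1},{"tx":-0.3,"ty":0,"tz":-0.1,"yaw":0,"claw":1},{"tx":-0.3,"ty":0,"tz":-0.1,"yaw":0,"claw":1},{"tx":-0.3,"ty":0,"tz":-0.1,"yaw":0,"claw":1}]'
python3 look.py q2
python3 - <<'E'
from place import *
faces("q2",zs=(44,),amin=500)
f=np.hstack([cv2.resize(cv2.imread("pics/q2.png")[40:240,160:360],None,fx=2,fy=2),capture("top")[100:300,120:390][:, :].repeat(2,0)[:400].repeat(1,1)])
cv2.imwrite("pics/q2c.png",f)
E
```

```text
time_s: 25.42
eef_pos: [473.4, -54.9, 145.1]
tcp_rot: [0.82, 3.025, 0.004]
ft_force: [1.6, 0.6, 0.3]
grip_width: 84.6
grasp_force: 0.0
time_s: 25.75
eef_pos: [523.5, -85.8, 160.7]
tcp_rot: [0.823, 3.029, -0.001]
ft_force: [-0.9, 0.2, 0.0]
grip_width: 85.1
grasp_force: 0.0
[523.5 -85.8 160.7]
q2 [254.6 121.5] z 44 centre 469.2 -53.9 diam 37.7 slot -29.9
```

View pics/q2c.png

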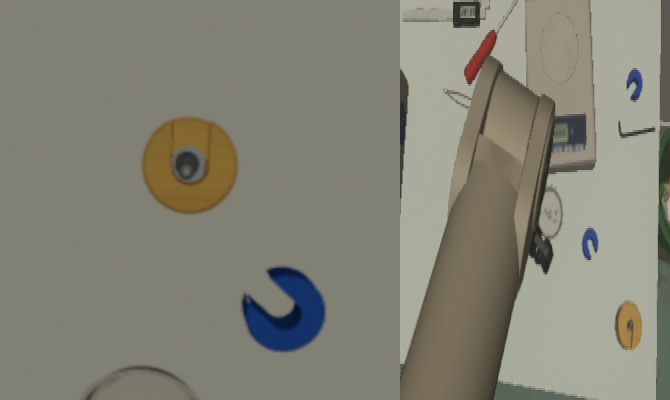

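The crop shows the small stack flat and centred on its rod at (190,165). The thin disc's slot points up the image with the thick disc's brass beneath it, and the dish and blue discs are untouched. The top view shows the large stack in place too. I'm handing in the job.

```bash
python3 -c "
from bench import *; print(close_job())"
```

```text
the job is handed in; nothing more can be done
None
```

All four brass discs are on their matching hangers, thick below and thin on top with slots opposed, and the job is handed in at about 26 s; the dish, tweezers and blue discs were never touched, and no verdict was returned.

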